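# Tighten the spindle lock ring and stow the spare bearings

### The job

Finish the spindle service: push the folding dust screen aside until its two panels lie flat against each other, then set both pins of the pin spanner in the lock ring's two holes and, with the spanner, turn the ring clockwise until it is fully home. Lay the spanner back on its rubber mat, pins down, put every spare bearing lying on the bench into the grey parts box and shut its lid flush; leave everything else on the bench where it is.

Things in the scene. Friction and masses are not known exactly. Their poses are not given: they have to be found in the camera images.
- screen_a (a joint): First aluminium panel of the folding dust screen: 0 = flat across the head's open front, 1.55 = folded (stop). 120 mm hinge to hinge, 8 mm thick, z 22 to 75 mm; fixed vertical hinge at (-60, -125) mm in the head's frame. As it opens its other end swings out to the head's -x, where it stays sticking out. Light friction, stays where left.
- screen_b (a joint): Second panel, hinged to the end of the first and coupled to it: it always reads twice screen_a, so the pair folds as a zigzag and the loose end draws straight in towards the fixed hinge. At 3.1 (its stop) the panels lie flat against each other.
- screen_post (a point): Top centre (z = 90 mm) of the black upright post, 14 mm in diameter, at the second panel's loose end, 15 mm above the panel tops. Pushing it to the head's -y folds the screen. With a = screen_a it stands, in the head's frame, at x = -60 - 15 sin a - 9 cos a, y = -125 + 225 cos a + 9 sin a (mm).
- spindle_head: Green bench machine, fixed. Origin on the bench under the vertical spindle axis; x points away from the open front (the robot's side), y to the left. Base x -75 to 140, y -150 to 150, 30 mm high; walls 8 mm thick, up to z = 75, at y = +-143 (x -20 to 130) and at x = 126; motor behind, up to 110 mm.
- lock_ring (a joint): Spindle lock ring's angle: grows as it turns clockwise seen from above; stop (fully home) at 1.1. It starts 0 to 0.15. Turns stiffly (0.25 N m) and stays where it is left.
- ring_top (a point): Centre of the lock ring's top, z = 57 mm. Steel flange 80 mm across under a 66 mm square top with notched corners and two blind pin holes, 10 mm in diameter, 14 mm deep, at y = +22 and -22 mm of this frame. It turns with the ring; its -x looks out of the open front (0.44 rad to the head's -y at joint 0, 0.66 rad to +y at 1.1): the spanner's handle goes that way, clear of the walls.
- spanner: Steel pin spanner, about 0.22 kg. Origin on the head's axis, level with the pin feet. Two pins, 7 mm in diameter, tapered tips, point down at y = +-22 mm, z 0 to 11; head (24 x 60 mm) and bar above, z 11 to 23. Bar 14 mm wide, runs to x = -150 mm, with a foot as high as the pins under its end. Seated in the ring, its origin is 11 mm below ring_top.
- spanner_grip (a point): Middle of the spanner's bar, 60 mm from the head's axis, 17 mm above the pin feet; near the centre of mass; grip across y here.
- mat: Flat black rubber mat 250 (x) x 140 (y) x 3 mm, fixed; origin at the centre of its underside. The spanner lies here at the start, head to +x.
- parts_box: Grey steel box, fixed, 160 (x) x 260 (y) x 60 mm outside, 4 mm walls and floor; origin at the centre of its underside, lid hinge along its +x rim.
- lid (a joint): The box lid's angle: 0 shut, 1.45 to 1.7 rad as it stands open at the start; its hinge is stiff (about 0.18 N m) and it stays where it is left, never falling shut by itself. Lid 6 mm thick with a small knob on top near the middle of its free edge.
- lid_hinge (a point): Point on the lid's hinge line, at the middle of the box's +x rim (z = 60 mm), level with the lid's inner face; the lid is 6 mm thick, 260 mm wide and reaches 160 mm from it (to the box's -x when shut, up when open).
- lid_handle (a point): The knob on the lid's outer side, 130 mm from the hinge line, mid-width (grip point 35 mm out from the lid's face).
- bearing0: Spare ball bearing, flat steel disc with dark seals, 40 mm in diameter, 12 mm high, 65 g; origin at the centre of its underside. May be absent (None).
- bearing1: Spare ball bearing, flat steel disc with dark seals, 40 mm in diameter, 12 mm high, 65 g; origin at the centre of its underside. May be absent (None).
- bearing2: Spare ball bearing, flat steel disc with dark seals, 40 mm in diameter, 12 mm high, 65 g; origin at the centre of its underside. May be absent (None).
- bearing3: Spare ball bearing, flat steel disc with dark seals, 40 mm in diameter, 12 mm high, 65 g; origin at the centre of its underside. May be absent (None).
- jar: Glass screw jar with steel lid, 50 mm across, 55 mm tall; not part of the job; origin at the middle of its underside.
- oil_can: Oil can, 50 mm across, 120 mm tall; not part of the job; origin at the middle of its underside.
- offcut_a: Wood offcut 70 x 30 x 18 mm; not part of the job; origin at the middle of its underside.
- offcut_b: Wood offcut 45 x 80 x 30 mm; not part of the job; origin at the middle of its underside.
- tape_measure: Yellow tape measure 62 x 30 x 58 mm; not part of the job; origin at the middle of its underside.
- screwdriver: Screwdriver lying on the bench; not part of the job; origin at its underside.
Things that resemble listed ones, but are neither listed nor needed, are in the scene too. What is shaped like the bearing0 but purple is not meant.

How it is judged:
By the outcome, as a careful person would: the job done as asked, in the order asked, and still so for the second after the job is handed in, with the robot touching nothing.
Of bearing0, bearing1, bearing2, bearing3 only 2 to 4 are there at a start; the rules pass over those that are not, and their reading is None.
At some moment in a run one of bearing0, bearing1, bearing2, bearing3, spanner may be knocked a few centimetres aside while the robot is not near it.
It also fails if it takes over 210 s, if anything falls off the work surface, if the arm or the gripper's body presses on something with over 40 N, if the wrist force passes 120 N, or if a joint passes its speed limit or range.

### The arm

A 6-joint arm with a two-finger parallel gripper is mounted at the origin on the work surface. World frame = base frame: x ahead of the robot, y to its left, z up, the work surface at z = 0. Lengths are in m, angles in degrees, forces in N, time in s.
With the tool pointing down it reaches from about 0.4 to 0.825 m from the base axis. Payload 7 kg.
Tool frame: the origin (TCP) lies between the finger pads; the fingertips stand 19 mm ahead of it and the grasp point (between the pads) is the TCP; z points along the fingers, y is the line along which they close (so a half turn about z gives the same grasp; the last joint's range is limited). The gripper opens to 88 mm and grips with 3 to 60 N. Pads are 19 mm wide; open, the fingers measure 130 mm over their backs; the gripper's body (78 mm by 193 mm) begins 47 mm behind the grasp point.
Start: joints at [84.173, 20.546, 0.682, 0, -70.136, -16.507], TCP at [0.257, 0.624, 0.246] pointing down, gripper open.
Joint ranges: [-176.03, 176.03], [-82.01, 121.73], [-58.28, 71.71], [-173.87, 95.51], [-174.79, -0.11], [-173.66, 173.66]. Speed limits (degrees/s): [136.94, 136.94, 172.46, 180, 180, 180].

### API

Orientations are given as [roll, pitch, yaw] about the fixed x, y, z axes, in that order (R = Rz(yaw) Ry(pitch) Rx(roll)).
In Python, from plant import get_obs, snapshot, close_job, spot_in, spot_point gives the robot as it stands.
- The arm moves only by the tool play_rows, never from a script. Its argument "plan" is a list of rows, each a list of 6 numbers: the shift along the tool's x, y, z in cm, then the turn, a rotation vector about the tool's x, y, z in degrees. A call has 1 to 20 rows; each row shifts and turns the commanded pose from where the row before left it, along the tool's axes as they then stand; what a row does not reach is not made up. A row lasts 1/12 s, in which the tool goes at most 41.7 mm and 7.16 degrees, less where a joint would pass 70% of its speed; a pose out of reach is approached as far as the arm can. A call is refused whole if a number of a shift passes 4.17 or a number of a turn 7.16, either way. A call with a gripper value outside its range is refused whole. "grip" is the finger opening in cm, from 0 to 8.76, set as the call begins (left out, the last holds). The fingers move at their own pace and stop on an object; the grip force is fixed at half the most. Time passes only in rows, so rows that do not move let the fingers close. It gives the time, the measured TCP pose, the force, the opening and the grip force at its end, in the units of the state.
- get_obs(): the state, without advancing time (a new reading comes with each control period).
- snapshot(name): name is "scene" or "top" or "wrist"; returns a dict with "frame" (420x560x3 uint8, red, green, blue), "fx", "fy", "cx", "cy" (pixels), "position" and "attitude" of the camera in the world. Camera axes: x right, y down, z forward; pixel columns grow to the right and rows downward; lengths in m; the calibration is good to about 2 mm. A picture is of the moment at which its call begins. There is no depth.
- close_job(): hands the job in; it is judged then, once.
Trained networks look in the newest picture that a camera, given by its name, has taken for a name from the list of things; names that differ only in an ending like _2 or _b are one class to them, and where a whole thing is asked for, a point or a joint stands for the part that bears it (a point fixed in the world has none). Each returns a list of dicts, best first, with "score" (0 to 1); they miss things now and then, are a little off and sometimes report something else, mostly with a low value. They report only what shows in the picture. A call takes as long as a camera call. They do not tell look-alikes from the thing itself.
- spot_in(camera, thing): "position" ([x, y, z] in m, in world coordinates, good to about 4 mm: the middle of the surface that is visible of it).
- spot_point(camera, thing): "position" ([x, y, z] in m, in world coordinates, good to about 4 mm: a listed point, or the origin of a listed thing).
The state is a dict: "clock": time; "joint_pos": joint angles; "qvel": joint speeds; "tau": joint torques, N m; "tool_pos": TCP position; "orientation": TCP orientation; "force": force on the tool from outside, world axes, zero at the start; "moment": the same for the moment, N m; "opening": finger opening in m; "gripper_force": force on a finger pad.
Only numpy, scipy, OpenCV 4.12 (cv2) and the standard library are available. Lean on these libraries where they do the work, as an engineer would, in place of code of your own. Each camera call takes 0.05 s, during which the arm holds its last target. There are 200 camera calls.

## Working session

There is one attempt and no reset: what is moved stays moved. The work goes in short steps, Python scripts to look and compute and a tool call to move; the robot and the scene stay as the last step left them, time stands still between calls to the robot, and variables do not carry over. Pictures are saved under pics/ and viewed, at most 14 in all, crops included, and the job is handed in when it is done.

Besides the shell and the picture viewer there is one more tool, called after "Request:" as a command line: name --pt "numbers of a row" for each row, then --argument value for the rest. play_rows: Moves the arm, as the interface text tells. Its arguments: {"type":"object","properties":{"plan":{"type":"array","items":{"type":"array","items":{"type":"number"}}},"grip":{"type":"number"}},"required":["plan"]}

```bash
ls; mkdir -p pics
python3 - <<'E'
from plant import *
import cv2,numpy as np
for c in ["scene","top"]:
    s=snapshot(c); cv2.imwrite(f"pics/{c}0.png",s["frame"][:,:,::-1])
    print(c,s["fx"],s["fy"],s["cx"],s["cy"],s["position"],s["attitude"])
    for t in ["bearing0","jar","oil_can","spanner","spindle_head","mat","parts_box","offcut_a","tape_measure","screwdriver"]:
        print(t,[(np.round(d["position"],3).tolist(),round(d["score"],2)) for d in spot_point(c,t)])
    for t in ["screen_post","ring_top","spanner_grip","lid_hinge","lid_handle"]:
        print(t,[(np.round(d["position"],3).tolist(),round(d["score"],2)) for d in spot_point(c,t)])
print(get_obs())
E
```

```text
pics
scene 438.12841572290426 438.12841572290426 290.91592067200867 211.56641776790698 [1.04217607 0.22288718 0.972599  ] [-147.14421479    0.48397545  115.39930334]
bearing0 [([0.492, 0.12, 0.001], 0.72), ([0.438, 0.066, -0.001], 0.62), ([0.494, -0.002, 0.001], 0.55), ([0.383, -0.001, 0.006], 0.46)]
jar [([0.602, 0.156, 0.001], 0.71)]
oil_can []
spanner [([0.511, -0.397, 0.002], 0.94)]
spindle_head [([0.637, -0.048, -0.003], 0.94), ([0.557, 0.041, 0.088], 0.57), ([0.49, -0.0, 0.002], 0.22)]
mat [([0.445, -0.386, -0.002], 0.66), ([0.637, -0.049, -0.003], 0.42), ([0.582, 0.387, 0.057], 0.29)]
parts_box [([0.503, 0.373, -0.004], 0.74), ([0.642, -0.048, 0.052], 0.64)]
offcut_a [([0.415, -0.154, 0.002], 0.86), ([0.638, -0.314, 0.0], 0.79), ([0.512, -0.394, 0.003], 0.44), ([0.453, -0.386, 0.02], 0.38)]
tape_measure [([0.42, 0.156, -0.004], 0.65)]
screwdriver [([0.386, -0.237, 0.001], 0.74)]
screen_post [([0.563, 0.042, 0.086], 0.8)]
ring_top [([0.637, -0.047, 0.055], 0.81)]
spanner_grip [([0.452, -0.384, 0.021], 0.57)]
lid_hinge [([0.581, 0.384, 0.06], 0.88)]
lid_handle [([0.612, 0.387, 0
[... 1023 characters left out ...]
.615, 0.393, 0.197], 0.63)]
{'clock': 1.6, 'joint_pos': array([ 8.41740227e+01,  2.05466187e+01,  6.81979080e-01, -5.78018940e-04,
       -7.01367154e+01, -1.65059973e+01]), 'qvel': array([ 0.04589337,  0.10972652, -0.04167383,  0.01848616, -0.0009848 ,
       -0.10332324]), 'tau': array([ 1.83691285e-03, -5.82373738e+01,  2.93292707e+01,  7.00215697e+00,
        1.26779350e-02, -1.19951579e-05]), 'tool_pos': array([0.2564963 , 0.62433749, 0.24555666]), 'orientation': array([ 1.79998546e+02,  1.36219509e-04, -2.23321710e+01]), 'force': array([-0.70330479, -0.52705805,  0.1439719 ]), 'moment': array([-0.04125364,  0.00456123, -0.02422354]), 'gripper_force': 0.0, 'opening': 0.0876842011171817}
```

View pics/scene0.png

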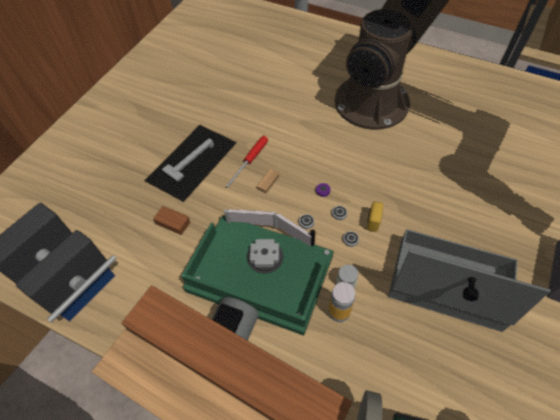

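View pics/top0.png

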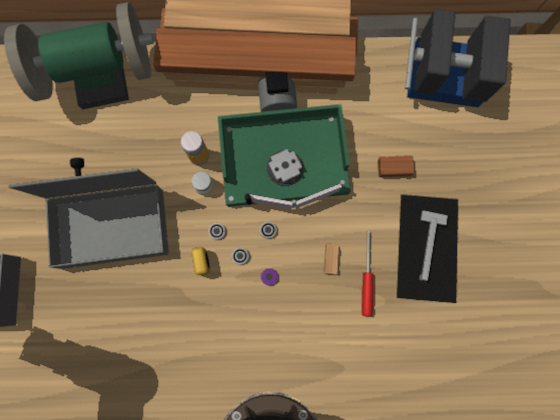

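The scene shows three grey bearings at (306,220), (340,212) and (350,239). The one at (323,190) is purple, so it is excluded. The screen post is at (312,238) in scene. Nothing else looks like it: the black lid knob at (471,290) sits on the box. The spanner lies on the mat at (185,160). Next is a close crop of the head to check the post and get the head's yaw.

```bash
cat > h.py <<'E'
from plant import *
import cv2,numpy as np
from scipy.spatial.transform import Rotation as R
def cam(s): return R.from_euler('xyz',s["attitude"],degrees=True).as_matrix(),np.array(s["position"])
def ray(s,u,v,z):
    M,p=cam(s); d=M@[(u-s["cx"])/s["fx"],(v-s["cy"])/s["fy"],1]; return p+d*(z-p[2])/d[2]
def proj(s,P):
    M,p=cam(s); q=(np.atleast_2d(P)-p)@M; return np.c_[q[:,0]/q[:,2]*s["fx"]+s["cx"],q[:,1]/q[:,2]*s["fy"]+s["cy"]]
def crop(s,x0,y0,x1,y1,k,name):
    cv2.imwrite("pics/"+name,cv2.resize(np.ascontiguousarray(s["frame"][y0:y1,x0:x1,::-1]),None,fx=k,fy=k,interpolation=cv2.INTER_CUBIC))
def sp(c,t,n=5,f=spot_point): return [(np.round(d["position"],3).tolist(),round(d["score"],2)) for d in f(c,t)][:n]
def go(target,yaw):
    "tool-frame delta (cm) and z-turn to a tool-down pose"
    o=get_obs(); M=R.from_euler('xyz',o["orientation"],degrees=True)
    d=M.inv().apply(np.array(target)-o["tool_pos"])*100
    rv=(M.inv()*R.from_euler('xyz',[180,0,yaw],degrees=True)).as_rotvec(degrees=True)
    print("delta cm",d.round(2),"turn",rv.round(2),"F",o["force"].round(1),"t",o["clock"])
E
python3 - <<'E'
from h import *
s=snapshot("top"); crop(s,205,90,365,215,5,"head.png")
go([0.56,0.06,0.2],-90); go([0.56,0.06,0.2],5)
E
```

```text
delta cm [49.51 40.67  4.56] turn [-0.   -0.   67.67] F [-0.8  1.3 -0.3] t 1.65
delta cm [49.51 40.67  4.56] turn [  0.    -0.   -27.33] F [-0.8  1.3 -0.3] t 1.65
```

View pics/head.png

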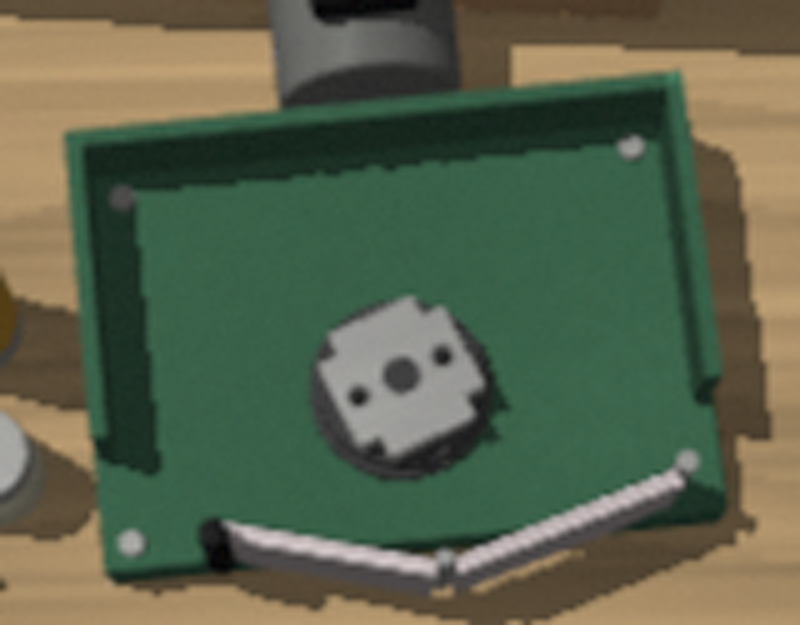

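The crop shows the post as the black cylinder at crop (215,545), the fixed hinge at (685,462), and the ring holes at (358,396) and (443,356).

Run:
```python
from h import *
s=snapshot("top")
c=lambda u,v,z: ray(s,205+u/5,90+v/5,z)
a,b=c(67,133,.075),c(680,72,.075); d=a-b; print(a,b,"yaw",np.degrees(np.arctan2(-d[0],d[1])))
d=c(205,522,.09); e=c(685,468,.075);print("post",d,"hinge",e)
h1,h2=c(358,396,.057),c(443,356,.057);d=h1-h2;yr=np.degrees(np.arctan2(-d[0],d[1]))
print("ring",(h1+h2)/2,yr, np.linalg.norm(d))
```

```text
[0.75561328 0.10780796 0.075     ] [ 0.78012443 -0.18243164  0.075     ] yaw 4.827256758291396
post [0.56345103 0.04333681 0.09      ] hinge [ 0.58771351 -0.1763878   0.075     ]
ring [ 0.63902808 -0.04721266  0.057     ] 24.7734842195413 0.04450118011760508
```

Request:
play_rows --pt "0 0 0 0 0 7" --pt "0 0 0 0 0 7" --pt "0 0 0 0 0 7" --pt "0 0 0 0 0 7" --pt "0 0 0 0 0 7" --pt "0 0 0 0 0 7" --pt "0 0 0 0 0 7" --pt "0 0 0 0 0 7" --pt "0 0 0 0 0 6.9" --pt "0 0 0 0 0 0" --grip 0

```text
clock: 2.53
tool_pos: [0.2565, 0.6243, 0.2455]
orientation: [180.0, -0.0, -85.6]
force: [-0.3, 0.3, -0.3]
opening: 0.0263
gripper_force: 0.0
```

Request:
play_rows --pt "3 -1.3 0.2 0 0 0" --pt "3 -1.3 0.2 0 0 0" --pt "3 -1.3 0.2 0 0 0" --pt "3 -1.3 0.2 0 0 0" --pt "3 -1.3 0.2 0 0 0" --pt "3 -1.3 0.2 0 0 0" --pt "3 -1.3 0.2 0 0 0" --pt "3 -1.3 0.2 0 0 0" --pt "3 -1.3 0.2 0 0 0" --pt "3 -1.3 0.2 0 0 0" --pt "3 -1.3 0.2 0 0 0" --pt "3 -1.3 0.2 0 0 0" --pt "3 -1.3 0.2 0 0 0" --pt "3 -1.3 0.2 0 0 0" --pt "3 -1.3 0.2 0 0 0" --pt "3 -1.3 0.2 0 0 0" --pt "3 -1.3 0.2 0 0 0" --pt "3 -1.4 0.2 0 0 0" --pt "3 -1.4 0.2 0 0 0" --pt "0 0 0 0 0 0"

```text
clock: 4.2
tool_pos: [0.5536, 0.073, 0.207]
orientation: [180.0, -0.1, -85.2]
force: [0.2, 0.1, 1.0]
opening: 0.0003
gripper_force: 0.0
```

```bash
python3 -c "
from h import *
go([0.5585,0.0747,0.098],-85.2)
snapshot('wrist');print(sp('wrist','screen_post'),sp('wrist','ring_top'))"
```

```text
delta cm [-0.14 -0.51 10.9 ] turn [ 0.03 -0.06  0.04] F [0.2 0.1 1. ] t 4.2
[([0.559, 0.043, 0.091], 0.71)] [([0.639, -0.045, 0.056], 0.93), ([0.682, 0.167, 0.0], 0.44)]
```

Request:
play_rows --pt "0 -0.2 2 0 0 0" --pt "0 -0.2 2 0 0 0" --pt "0 0 2 0 0 0" --pt "0 0 2 0 0 0" --pt "0 0 2 0 0 0" --pt "0 0 0.9 0 0 0" --pt "1.2 0 0 0 0 0" --pt "1.2 0 0 0 0 0" --pt "1.2 0 0 0 0 0" --pt "1.2 0 0 0 0 0" --pt "1.2 0 0 0 0 0" --pt "1.2 0 0 0 0 0" --pt "0 0 0 0 0 0"

```text
clock: 5.43
tool_pos: [0.5626, 0.0034, 0.0994]
orientation: [-179.9, -0.0, -85.3]
force: [0.6, 0.5, 0.0]
opening: 0.0006
gripper_force: 0.0
```

```bash
python3 -c "
from h import *
s=snapshot('scene');crop(s,170,170,350,290,4,'push.png');go([0.572,-0.148,0.098],-85.2)"
```

```text
delta cm [15.24  0.33  0.14] turn [-0.1  -0.01 -0.11] F [ 0.   0.1 -0.4] t 5.4833
```

View pics/push.png

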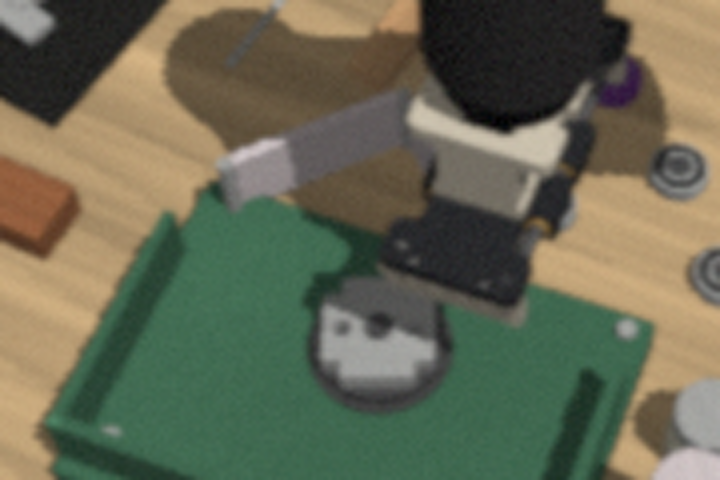

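The picture shows panel a swinging out from its fixed hinge at crop (230,180), so the push is folding the screen.

Request:
play_rows --pt "1 0 0.1 0 0 0" --pt "1 0 0 0 0 0" --pt "1 0 0 0 0 0" --pt "1 0 0 0 0 0" --pt "1 0 0 0 0 0" --pt "1 0 0 0 0 0" --pt "1 0 0 0 0 0" --pt "1 0 0 0 0 0" --pt "1 0 0 0 0 0" --pt "1 0 0 0 0 0" --pt "1 0 0 0 0 0" --pt "1 0 0 0 0 0" --pt "1 0 0 0 0 0" --pt "0.5 0 0 0 0 0" --pt "0.5 0 0 0 0 0" --pt "0.3 0 0 0 0 0" --pt "0.3 0 0 0 0 0" --pt "0 0 0 0 0 0"

```text
clock: 6.98
tool_pos: [0.574, -0.1403, 0.0975]
orientation: [180.0, -0.0, -85.2]
force: [0.2, 0.0, 0.0]
opening: 0.0003
gripper_force: 0.0
```

Request:
play_rows --pt "0.3 0 0 0 0 0" --pt "0.2 0 0 0 0 0" --pt "0.2 0 0 0 0 0" --pt "0.2 0 0 0 0 0" --pt "0.2 0 0 0 0 0" --pt "0 0 0 0 0 0"

```text
clock: 7.48
tool_pos: [0.5749, -0.1475, 0.0974]
orientation: [-180.0, 0.3, -85.3]
force: [-3.6, 20.4, 5.6]
opening: 0.0002
gripper_force: 10.6
```

Request:
play_rows --pt "-0.6 0 0 0 0 0" --pt "-0.6 0 0 0 0 0" --pt "0 0 -3 0 0 0" --pt "0 0 -3 0 0 0" --pt "0 0 -3 0 0 0" --pt "0 0 -3 0 0 0" --pt "0 0 0 0 0 -7.1" --pt "0 0 0 0 0 -7.1" --pt "0 0 0 0 0 -7.1" --pt "0 0 0 0 0 -7.1" --pt "0 0 0 0 0 -7.1" --pt "0 0 0 0 0 -7.1" --pt "0 0 0 0 0 -7.1" --pt "0 0 0 0 0 -7.1" --pt "0 0 0 0 0 -7.1" --pt "0 0 0 0 0 -7.1" --pt "0 0 0 0 0 0" --grip 6

```text
clock: 8.9
tool_pos: [0.5738, -0.1391, 0.2175]
orientation: [180.0, 0.0, -13.9]
force: [-0.4, -0.5, -0.8]
opening: 0.0599
gripper_force: 0.0
```

```bash
python3 -c "
from h import *
go([0.43,-0.383,0.22],-13.5)"
```

```text
delta cm [-8.1  27.13 -0.23] turn [ 0.03  0.01 -0.4 ] F [-0.4 -0.5 -0.8] t 8.9
```

Request:
play_rows --pt "-0.8 2.7 0 0 0 0" --pt "-0.8 2.7 0 0 0 0" --pt "-0.8 2.7 0 0 0 0" --pt "-0.8 2.7 0 0 0 0" --pt "-0.8 2.7 0 0 0 0" --pt "-0.8 2.7 0 0 0 0" --pt "-0.8 2.7 0 0 0 0" --pt "-0.8 2.7 0 0 0 0" --pt "-0.8 2.7 0 0 0 0" --pt "-0.8 2.7 0 0 0 0" --pt "0 0 0 0 0 0" --pt "0 0 0 0 0 0"

```text
clock: 9.9
tool_pos: [0.429, -0.3821, 0.2174]
orientation: [180.0, 0.0, -14.6]
force: [0.3, 0.5, -0.5]
opening: 0.0601
gripper_force: 0.0
```

```bash
python3 -c "
from h import *
s=snapshot('wrist');cv2.imwrite('pics/w1.png',s['frame'][:,:,::-1]);print(s['position'],s['attitude'])
for t in ['spanner','spanner_grip','mat']: print(t,sp('wrist',t))
s=snapshot('scene');print(sp('scene','screen_post'),sp('scene','ring_top'))
s=snapshot('top');print(sp('top','screen_post'),sp('top','ring_top'))
print(get_obs()['tool_pos'])"
```

```text
[ 0.50510383 -0.40188494  0.35686389] [ 1.62993270e+02 -5.63715392e-02 -1.04601292e+02]
spanner [([0.512, -0.393, 0.005], 0.81)]
spanner_grip [([0.459, -0.385, 0.021], 0.89)]
mat [([0.44, -0.383, 0.001], 0.83)]
[] [([0.434, 0.064, -0.001], 0.65), ([0.64, -0.047, 0.054], 0.6)]
[([0.574, -0.167, 0.088], 0.68)] [([0.641, -0.046, 0.057], 0.94), ([0.68, 0.164, 0.001], 0.49)]
[ 0.43040911 -0.38057066  0.21762497]
```

View pics/w1.png

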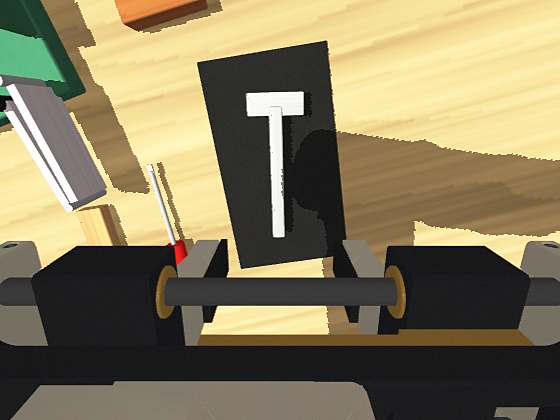

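The wrist view shows the screen folded flat at the left. The spanner head is centred at (275,104) and its bar end is at (279,237), well inside the mat.

```bash
python3 -c "
from h import *
s=snapshot('wrist')
a=ray(s,275,104.5,.026);b=ray(s,279,236,.026);d=a-b
yaw=np.degrees(np.arctan2(d[1],d[0]));print(a,b,np.linalg.norm(d),'yaw',yaw)
# refine with segmentation of the white spanner
g=s['frame'].min(2);g[:, :200]=0;g[:80]=0;g[245:]=0;g[:,325:]=0
v,u=np.nonzero(g>150);P=np.array([ray(s,x,y,.026) for x,y in zip(u,v)])
print(len(u),u.min(),u.max(),v.min(),v.max())
hd=P[(v<116)&(v>92)].mean(0);br=P[v>130];c=br.mean(0);w=np.linalg.svd(br-c)[2][0];w*=np.sign(w[0]);print('head',hd,'bar yaw',np.degrees(np.arctan2(w[1],w[0])))
print('mat',[ray(s,*q,.003)[:2].round(3) for q in [(198,62),(327,41),(345,255),(241,268)]])
y=np.radians(yaw);gp=a-.06*np.array([np.cos(y),np.sin(y),0]);print(gp);go([*gp[:2],.025],yaw)
"
```

```text
[ 0.51265009 -0.3959871   0.026     ] [ 0.36893205 -0.36371169  0.026     ] 0.14729758522102668 yaw -12.657177894407212
5157 200 305 80 244
head [ 0.51367866 -0.39168766  0.026     ] bar yaw 76.9355151460107
mat [array([ 0.575, -0.327]), array([ 0.561, -0.464]), array([ 0.313, -0.437]), array([ 0.328, -0.302])]
[ 0.45410818 -0.38284008  0.026     ]
delta cm [ 2.36 -0.37 19.26] turn [ 0.   -0.   -1.55] F [-0.7 -0.4  0.3] t 10.45
```

Request:
play_rows --pt "0.8 -0.1 2 0 0 -0.6" --pt "0.8 -0.1 2 0 0 -0.6" --pt "0.8 -0.1 2 0 0 -0.4" --pt "0 0 2 0 0 0" --pt "0 0 2 0 0 0" --pt "0 0 2 0 0 0" --pt "0 0 2 0 0 0" --pt "0 0 2 0 0 0" --pt "0 0 1 0 0 0" --pt "0 0 1 0 0 0" --pt "0 0 0.5 0 0 0" --pt "0 0 0.5 0 0 0" --pt "0 0 0.2 0 0 0" --pt "0 0 0 0 0 0" --pt "0 0 0 0 0 0"

```text
clock: 11.7
tool_pos: [0.4545, -0.3839, 0.0262]
orientation: [180.0, -0.1, -12.6]
force: [-0.9, 0.0, -0.0]
opening: 0.0599
gripper_force: 0.0
```

Request:
play_rows --pt "0 0 0 0 0 0" --pt "0 0 0 0 0 0" --pt "0 0 0 0 0 0" --pt "0 0 0 0 0 0" --pt "0 0 0 0 0 0" --pt "0 0 0 0 0 0" --pt "0 0 0 0 0 0" --pt "0 0 0 0 0 0" --grip 0.5

```text
clock: 12.37
tool_pos: [0.4541, -0.3837, 0.0256]
orientation: [180.0, 0.0, -12.6]
force: [0.5, 1.0, 0.7]
opening: 0.014
gripper_force: 30.0
```

Request:
play_rows --pt "0 0 -0.5 0 0 0" --pt "0 0 -1 0 0 0" --pt "0 0 -2 0 0 0" --pt "0 0 -2.5 0 0 0" --pt "0 0 -2.5 0 0 0" --pt "0 0 -2 0 0 0" --pt "0 0 -1.5 0 0 0" --pt "0 0 -0.5 0 0 0" --pt "0 0 0 0 0 -4" --pt "0 0 0 0 0 -5" --pt "0 0 0 0 0 -5" --pt "0 0 0 0 0 -5" --pt "0 0 0 0 0 -5" --pt "0 0 0 0 0 -5" --pt "0 0 0 0 0 -5" --pt "0 0 0 0 0 -3.4" --pt "0 0 0 0 0 0"

```text
clock: 13.78
tool_pos: [0.4536, -0.3834, 0.15]
orientation: [-179.9, 0.0, 24.9]
force: [0.5, 0.8, -2.8]
opening: 0.0133
gripper_force: 30.0
```

Request:
play_rows --pt "1 -1.14 0 0 0 0" --pt "2 -2.28 0 0 0 0" --pt "2 -2.28 0 0 0 0" --pt "2 -2.28 0 0 0 0" --pt "2 -2.28 0 0 0 0" --pt "2 -2.28 0 0 0 0" --pt "2 -2.28 0 0 0 0" --pt "2 -2.28 0 0 0 0" --pt "2 -2.28 0 0 0 0" --pt "2 -2.28 0 0 0 0" --pt "1 -1.14 0 0 0 0" --pt "0 0 0 0 0 0" --pt "0 0 0 0 0 0"

```text
clock: 14.87
tool_pos: [0.5401, -0.092, 0.1503]
orientation: [-180.0, 0.0, 24.8]
force: [-0.1, 0.1, -2.6]
opening: 0.014
gripper_force: 30.0
```

```bash
python3 -c "
from h import *
s=snapshot('wrist');crop(s,80,20,480,300,2,'w2.png')
print(sp('wrist','spanner'),sp('wrist','ring_top'),get_obs()['tool_pos'],get_obs()['orientation'])"
```

```text
[([0.594, -0.063, 0.127], 0.68)] [([0.638, -0.044, 0.057], 0.64)] [ 0.53976655 -0.09347031  0.15039533] [-1.79989655e+02  3.11258205e-02  2.46804597e+01]
```

View pics/w2.png

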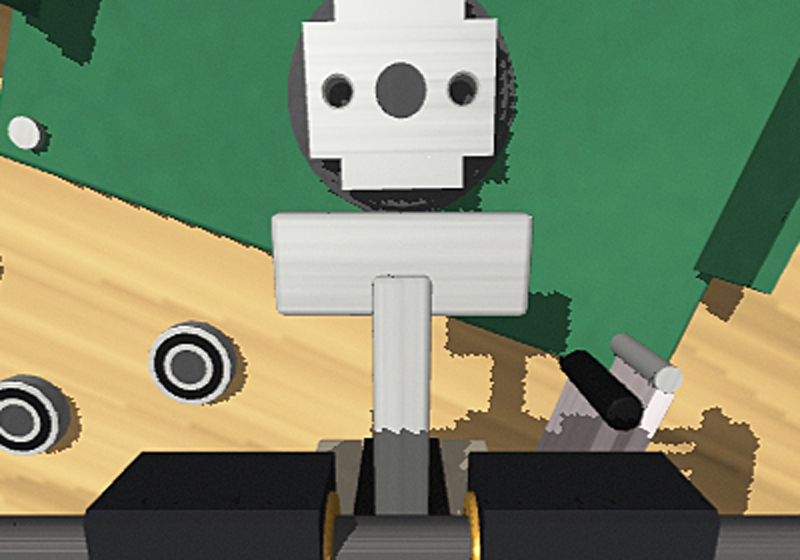

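The view shows the ring holes at crop (337,91) and (463,90). The spanner head spans crop x 273 to 531 and y 213 to 315, nearly parallel to the hole line.

```bash
python3 -c "
from h import *
s=snapshot('wrist');o=get_obs();M=R.from_euler('xyz',o['orientation'],degrees=True)
c=lambda u,v,z: M.inv().apply(ray(s,80+u/2,20+v/2,z)-o['tool_pos'])*1000
zt=o['tool_pos'][2]+.0004
h1,h2=c(337,90.5,.057),c(463,89.5,.057);m=c(400.5,90,.057)
ang=lambda d:np.degrees(np.arctan2(d[0],-d[1]))
print('holes',h1,h2,(h1+h2)/2,m,ang(h1-h2))
k=[c(*q,zt) for q in [(273,213),(531,213),(527,315),(278,315)]]
print('head',np.round(k,1),np.mean(k,0),ang(k[0]-k[1]),ang(k[3]-k[2]))
"
```

```text
holes [108.31495765 -22.8465499   93.40801828] [108.65458633  21.39961824  93.40278964] [108.48477199  -0.72346583  93.40540396] [108.48486326  -0.54478444  93.40538337] -0.43978740681638034
head [[ 71.5 -28.9  -0.4]
 [ 71.5  28.3  -0.4]
 [ 48.4  28.8  -0.4]
 [ 48.4 -29.1  -0.4]] [59.92767968 -0.203852   -0.42456184] -0.013216277736995862 -0.005112017923051035
```

Request:
play_rows --pt "0.6 0 0 0 0 -0.4" --pt "1.2 0 0 0 0 0" --pt "1.2 0 0 0 0 0" --pt "1.2 -0.05 0 0 0 0" --pt "0.65 0 0 0 0 0" --pt "0 0 0 0 0 0" --pt "0 0 1.5 0 0 0" --pt "0 0 1.5 0 0 0" --pt "0 0 1.5 0 0 0" --pt "0 0 1 0 0 0" --pt "0 0 0.7 0 0 0" --pt "0 0 0 0 0 0" --pt "0 0 0 0 0 0"

```text
clock: 16.15
tool_pos: [0.584, -0.0719, 0.0886]
orientation: [180.0, 0.0, 25.2]
force: [0.5, -0.4, -2.6]
opening: 0.0137
gripper_force: 30.0
```

```bash
python3 -c "
from h import *
s=snapshot('wrist');crop(s,180,60,380,260,3,'w3.png')
r=np.array([.0,0,0]);o=get_obs();M=R.from_euler('xyz',o['orientation'],degrees=True)
y=np.radians(o['orientation'][2]);print(o['tool_pos'],o['orientation'])
"
```

```text
[ 0.58437871 -0.07186346  0.08913937] [ 1.79976163e+02 -3.26644488e-02  2.51790154e+01]
```

View pics/w3.png

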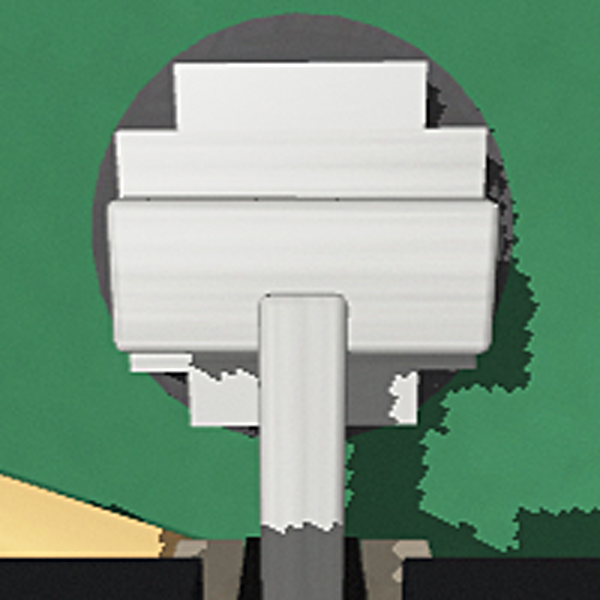

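```bash
python3 -c "
from h import *
s=snapshot('wrist');o=get_obs();M=R.from_euler('xyz',o['orientation'],degrees=True)
c=lambda u,v,z: M.inv().apply(ray(s,180+u/3,60+v/3,z)-o['tool_pos'])*1000
f,r=c(301,62,.057),c(303,426,.057);print('ring',f,r,(f+r)/2)
f1,f2=c(175,62,.057),c(427,62,.057);print(f1,f2); print(c(115,129,.057),c(487,129,.057))
zt=o['tool_pos'][2]+.0004;k=[c(*q,zt) for q in [(109,199),(498,199),(491,352),(115,352)]];print(np.round(k,1),np.mean(k,0))
"
```

```text
ring [92.94552099 -0.39880174 32.49915128] [2.63511061e+01 5.52025697e-03 3.24211985e+01] [59.64831355 -0.19664074 32.46017491]
[ 92.9395268  -22.45223554  32.48759355] [92.95151743 21.66290306 32.51071334]
[ 81.78860458 -33.61184317  32.46866032] [81.80036737 32.83689425 32.50347728]
[[ 71.4 -28.8  -0.3]
 [ 71.4  28.7  -0.3]
 [ 48.3  29.   -0.3]
 [ 48.3 -29.2  -0.4]] [59.85349984 -0.07800566 -0.32978877]
```

The ring and spanner axes agree to 0.3 mm, so I'll lower it.

Request:
play_rows --pt "0 0 0.5 0 0 0" --pt "0 0 0.3 0 0 0" --pt "0 0 0.3 0 0 0" --pt "0 0 0.3 0 0 0" --pt "0 0 0.2 0 0 0" --pt "0 0 0.2 0 0 0" --pt "0 0 0.15 0 0 0" --pt "0 0 0 0 0 0"

```text
clock: 16.92
tool_pos: [0.5839, -0.0719, 0.0688]
orientation: [-180.0, 0.0, 25.2]
force: [0.1, 0.3, -3.3]
opening: 0.0139
gripper_force: 30.0
```

Request:
play_rows --pt "0.008 -0.314 0 0 0 3" --pt "0.008 -0.314 0 0 0 3" --pt "0.008 -0.314 0 0 0 3" --pt "0.008 -0.314 0 0 0 3" --pt "0.008 -0.314 0 0 0 3" --pt "0.008 -0.314 0 0 0 3" --pt "0 0 0 0 0 0"

```text
clock: 17.5
tool_pos: [0.5793, -0.0536, 0.0693]
orientation: [180.0, -0.1, 7.1]
force: [2.1, -0.4, -4.1]
opening: 0.014
gripper_force: 30.0
```

Request:
play_rows --pt "0.008 -0.314 0 0 0 3" --pt "0.008 -0.314 0 0 0 3" --pt "0.008 -0.314 0 0 0 3" --pt "0.008 -0.314 0 0 0 3" --pt "0.008 -0.314 0 0 0 3" --pt "0.008 -0.314 0 0 0 3" --pt "0.008 -0.314 0 0 0 3" --pt "0.008 -0.314 0 0 0 3" --pt "0.008 -0.314 0 0 0 3" --pt "0.008 -0.314 0 0 0 3" --pt "0.008 -0.314 0 0 0 3" --pt "0.008 -0.314 0 0 0 3" --pt "0 0 0 0 0 0"

```text
clock: 18.58
tool_pos: [0.5861, -0.0172, 0.0692]
orientation: [-180.0, -0.0, -28.8]
force: [1.2, -0.9, -3.3]
opening: 0.0135
gripper_force: 30.0
```

```bash
python3 -c "
from h import *
o=get_obs();print({k:np.round(o[k],3) for k in ['tool_pos','orientation','force','moment']})
s=snapshot('wrist');crop(s,180,60,380,260,3,'w4.png')"
```

```text
{'tool_pos': array([ 0.586, -0.017,  0.069]), 'orientation': array([-1.7999e+02, -2.7000e-02, -2.8840e+01]), 'force': array([ 1.192, -0.897, -3.305]), 'moment': array([-0.327, -0.633,  0.151])}
```

View pics/w4.png

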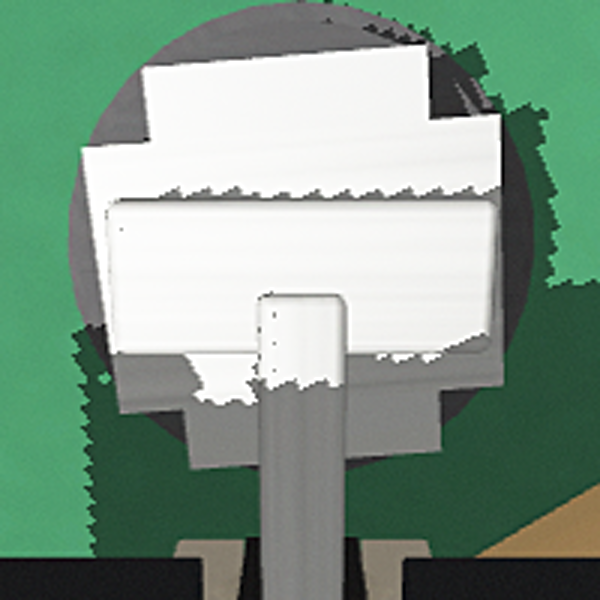

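The ring follows but lags about 4.5° because of pin clearance, so I'll keep turning and watch for the stop.

Request:
play_rows --pt "0.004 -0.21 0 0 0 2" --pt "0.004 -0.21 0 0 0 2" --pt "0.004 -0.21 0 0 0 2" --pt "0.004 -0.21 0 0 0 2" --pt "0 -0.105 0 0 0 1" --pt "0 -0.105 0 0 0 1" --pt "0 0 0 0 0 0" --pt "0 0 0 0 0 0"

```text
clock: 19.3
tool_pos: [0.5914, -0.009, 0.0691]
orientation: [180.0, -0.0, -38.7]
force: [1.7, -2.6, -3.7]
opening: 0.0138
gripper_force: 30.2
```

```bash
python3 -c "
from h import *
o=get_obs();print({k:np.round(o[k],3) for k in ['tool_pos','orientation','force','moment']})"
```

```text
{'tool_pos': array([ 0.591, -0.009,  0.069]), 'orientation': array([ 1.79982e+02, -1.20000e-02, -3.87400e+01]), 'force': array([ 1.727, -2.582, -3.738]), 'moment': array([-1.25 , -0.596,  0.428])}
```

Request:
play_rows --pt "0 -0.105 0 0 0 1" --pt "0 -0.105 0 0 0 1" --pt "0 -0.105 0 0 0 1" --pt "0 0 0 0 0 0" --pt "0 0 0 0 0 0"

```text
clock: 19.72
tool_pos: [0.592, -0.0082, 0.0687]
orientation: [179.8, 0.0, -41.8]
force: [-1.2, -10.3, -3.0]
opening: 0.014
gripper_force: 31.4
```

```bash
python3 -c "
from h import *
o=get_obs();print({k:np.round(o[k],3) for k in ['tool_pos','orientation','force','moment']})
s=snapshot('wrist');crop(s,180,60,380,260,3,'w5.png')"
```

```text
{'tool_pos': array([ 0.592, -0.008,  0.069]), 'orientation': array([ 1.79766e+02,  4.50000e-02, -4.17900e+01]), 'force': array([ -1.169, -10.286,  -3.014]), 'moment': array([-4.073,  0.074,  0.803])}
```

View pics/w5.png

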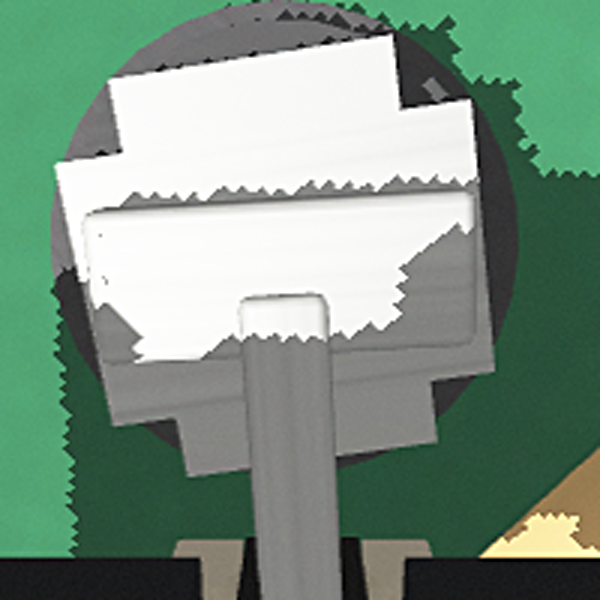

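The resistance jumped to 10 N with the bar twisting slightly in the grip, and the ring edge reads about -33.3°, as expected for home. I'll back off within the pin play and lift.

Request:
play_rows --pt "0 0.14 0 0 0 -1.3" --pt "0 0.14 0 0 0 -1.3" --pt "0 0.14 0 0 0 -1.4" --pt "0 0 0 0 0 0" --pt "0 0 -0.3 0 0 0" --pt "0 0 -0.4 0 0 0" --pt "0 0 -0.5 0 0 0" --pt "0 0 -1 0 0 0" --pt "0 0 -1.5 0 0 0" --pt "0 0 -2 0 0 0" --pt "0 0 -2 0 0 0" --pt "0 0 -0.5 0 0 0" --pt "0 0 0 0 0 0"

```text
clock: 20.85
tool_pos: [0.5915, -0.0089, 0.1533]
orientation: [-179.8, -0.1, -37.8]
force: [-0.3, 0.2, -3.7]
opening: 0.0141
gripper_force: 30.0
```

```bash
python3 -c "
from h import *
s=snapshot('wrist');crop(s,80,20,480,300,2,'w6.png');go([0.4541,-0.3837,.15],-14.7)"
```

```text
delta cm [12.21 37.95  0.11] turn [ -0.08  -0.03 -23.15] F [-0.6  0.5 -4.1] t 20.9
```

View pics/w6.png

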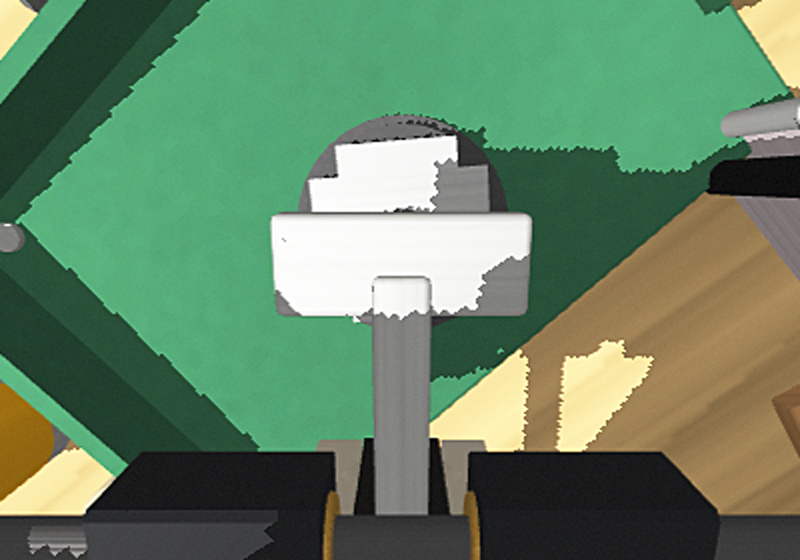

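The spanner now hangs straight in the grip at crop (402,264), and the ring is at about -33.5°. I'll take it back to the mat.

Request:
play_rows --pt "0 0 0 0 0 -4" --pt "0 0 0 0 0 -5" --pt "0 0 0 0 0 -5" --pt "0 0 0 0 0 -5" --pt "0 0 0 0 0 -4" --pt "0 0 0 0 0 -2.1" --pt "-0.2 1.8 0 0 0 0" --pt "-0.4 3 0 0 0 0" --pt "-0.4 3 0 0 0 0" --pt "-0.4 3 0 0 0 0" --pt "-0.4 3 0 0 0 0" --pt "-0.4 3 0 0 0 0" --pt "-0.4 3 0 0 0 0" --pt "-0.4 3 0 0 0 0" --pt "-0.4 3 0 0 0 0" --pt "-0.4 3 0 0 0 0" --pt "-0.4 3 0 0 0 0" --pt "-0.4 3 0 0 0 0" --pt "-0.4 3 0 0 0 0" --pt "-0.2 1.8 0 0 0 0"

```text
clock: 22.57
tool_pos: [0.4506, -0.3858, 0.1493]
orientation: [-180.0, 0.2, -12.8]
force: [0.9, 1.1, -2.4]
opening: 0.0136
gripper_force: 30.0
```

Request:
play_rows --pt "0 0 0 0 0 0" --pt "0 0 2 0 0 0" --pt "0 0 2 0 0 0" --pt "0 0 2 0 0 0" --pt "0 0 2 0 0 0" --pt "0 0 1.5 0 0 0" --pt "0 0 1 0 0 0" --pt "0 0 0.6 0 0 0" --pt "0 0 0 0 0 0"

```text
clock: 23.32
tool_pos: [0.4518, -0.3836, 0.0383]
orientation: [-180.0, 0.2, -12.7]
force: [-0.6, -0.7, -3.4]
opening: 0.0137
gripper_force: 30.0
```

```bash
python3 -c "
from h import *
go([0.4541,-0.3837,.0258],-12.7)"
```

```text
delta cm [ 0.23 -0.04  1.25] turn [-0.04  0.18 -0.04] F [-0.6 -0.7 -3.4] t 23.3167
```

Request:
play_rows --pt "0.2 0 0.5 0 0 0" --pt "0 0 0.4 0 0 0" --pt "0 0 0.2 0 0 0" --pt "0 0 0.15 0 0 0" --pt "0 0 0 0 0 0"

```text
clock: 23.73
tool_pos: [0.4546, -0.3847, 0.0276]
orientation: [-180.0, -0.0, -12.7]
force: [0.1, 0.1, -3.5]
opening: 0.0138
gripper_force: 30.0
```

Request:
play_rows --pt "0 0 0 0 0 0" --pt "0 0 0 0 0 0" --pt "0 0 0 0 0 0" --pt "0 0 0 0 0 0" --pt "0 0 0 0 0 0" --pt "0 0 0 0 0 0" --pt "0 0 0 0 0 0" --pt "0 0 -1 0 0 0" --pt "0 0 -2 0 0 0" --pt "0 0 -3 0 0 0" --pt "0 0 -4 0 0 0" --pt "0 0 -4 0 0 0" --pt "0 0 -3 0 0 0" --pt "0 0 0 0 0 0" --grip 6

```text
clock: 24.9
tool_pos: [0.4576, -0.3867, 0.2062]
orientation: [179.8, -0.7, -12.7]
force: [0.5, -0.9, 0.1]
opening: 0.0598
gripper_force: 0.0
```

```bash
python3 -c "
from h import *
snapshot('wrist');snapshot('top');snapshot('scene')
for c in ['wrist','top','scene']: print(sp(c,'spanner'),sp(c,'spanner_grip'),sp(c,'bearing0',8))
print(sp('top','ring_top'),sp('top','screen_post'),sp('top','parts_box'),sp('top','lid_handle'))
go([0.492,-0.004,.2],-12.7)"
```

```text
[([0.512, -0.393, 0.001], 0.98)] [([0.458, -0.389, 0.019], 0.9)] []
[] [] [([0.38, -0.0, -0.003], 0.67), ([0.49, 0.118, 0.003], 0.56), ([0.433, 0.066, 0.001], 0.55), ([0.494, -0.003, 0.0], 0.48)]
[([0.514, -0.397, 0.003], 0.76)] [([0.455, -0.388, 0.02], 0.8), ([0.491, -0.003, -0.001], 0.48)] [([0.491, -0.004, 0.001], 0.72), ([0.49, 0.124, 0.001], 0.65), ([0.384, -0.0, 0.004], 0.58)]
[([0.641, -0.046, 0.058], 0.75)] [([0.577, -0.166, 0.087], 0.79)] [([0.506, 0.374, -0.002], 0.93)] [([0.614, 0.392, 0.196], 0.87)]
delta cm [ -4.75 -37.96  -0.25] turn [-0.    0.01 -0.04] F [-0.3  0.6 -0. ] t 25.7
```

Request:
play_rows --pt "-0.4 -2.9 0 0 0 0" --pt "-0.4 -2.9 0 0 0 0" --pt "-0.4 -2.9 0 0 0 0" --pt "-0.4 -2.9 0 0 0 0" --pt "-0.4 -2.9 0 0 0 0" --pt "-0.4 -2.9 0 0 0 0" --pt "-0.4 -2.9 0 0 0 0" --pt "-0.4 -2.9 0 0 0 0" --pt "-0.4 -2.9 0 0 0 0" --pt "-0.4 -2.9 0 0 0 0" --pt "-0.4 -2.9 0 0 0 0" --pt "-0.4 -2.9 0 0 0 0" --pt "0 -2.9 0 0 0 0" --pt "0 0 0 0 0 0" --pt "0 0 0 0 0 0" --grip 6.5

```text
clock: 26.95
tool_pos: [0.4912, -0.0051, 0.1977]
orientation: [-180.0, -0.0, -12.6]
force: [-0.5, -0.6, -0.7]
opening: 0.0651
gripper_force: 0.0
```

```bash
python3 -c "
from h import *
s=snapshot('wrist');cv2.imwrite('pics/w7.png',s['frame'][:,:,::-1]);print(sp('wrist','bearing0',8))
go([0.492,-0.004,.023],-12.7)"
```

```text
[([0.434, 0.063, 0.002], 0.95), ([0.491, -0.002, 0.002], 0.83), ([0.386, -0.005, 0.002], 0.7)]
delta cm [ 0.07 -0.27 17.45] turn [ 0.01  0.01 -0.01] F [-0.  -0.3  0.1] t 27.05
```

View pics/w7.png

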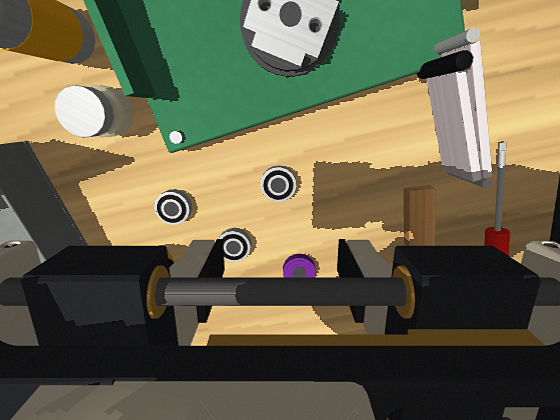

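The view shows grey bearings at (280,184), (175,207) and (235,244), the purple one at (300,268), and the folded screen at right. Now the pixel-based positions.

```bash
python3 -c "
from h import *
s=snapshot('wrist')
for q in [(280,183),(174,206),(234,243)]:
    p=ray(s,*q,.012);print(p.round(4));go([p[0],p[1],.023],-12.7)
c=snapshot('top')
print(sp('top','parts_box',5,spot_in))"
```

```text
[ 0.4923 -0.0068  0.012 ]
delta cm [ 0.15 -0.05 17.45] turn [ 0.01  0.01 -0.06] F [-0.9  0.5 -0.5] t 27.1
[0.4927 0.1148 0.012 ]
delta cm [ -2.5  -11.91  17.45] turn [ 0.01  0.01 -0.06] F [-0.9  0.5 -0.5] t 27.1
[0.4343 0.0612 0.012 ]
delta cm [-7.01 -5.39 17.45] turn [ 0.01  0.01 -0.06] F [-0.9  0.5 -0.5] t 27.1
[([0.573, 0.433, 0.126], 0.77)]
```

Request:
play_rows --pt "0.1 -0.1 2.5 0 0 0" --pt "0 0 2.5 0 0 0" --pt "0 0 2.5 0 0 0" --pt "0 0 2.5 0 0 0" --pt "0 0 2.5 0 0 0" --pt "0 0 2 0 0 0" --pt "0 0 1.5 0 0 0" --pt "0 0 0.9 0 0 0" --pt "0 0 0.5 0 0 0" --pt "0 0 0 0 0 0" --pt "0 0 0 0 0 0"

```text
clock: 28.12
tool_pos: [0.4926, -0.0058, 0.024]
orientation: [-180.0, -0.0, -12.8]
force: [0.5, -0.4, -0.2]
opening: 0.0644
gripper_force: 0.0
```

Request:
play_rows --pt "0 0 0 0 0 0" --pt "0 0 0 0 0 0" --pt "0 0 0 0 0 0" --pt "0 0 0 0 0 0" --pt "0 0 0 0 0 0" --pt "0 0 0 0 0 0" --pt "0 0 -1 0 0 0" --pt "0 0 -2 0 0 0" --pt "0 0 -3 0 0 0" --pt "0 0 -3 0 0 0" --pt "0 0 -3 0 0 0" --pt "0 0 -3 0 0 0" --pt "0 0 -2 0 0 0" --pt "0 0 0 0 0 0" --grip 3

```text
clock: 29.28
tool_pos: [0.4944, -0.0052, 0.1982]
orientation: [-179.8, -0.4, -12.7]
force: [1.2, -0.7, -0.4]
opening: 0.039
gripper_force: 30.0
```

```bash
python3 -c "
from h import *
go([0.49,0.42,.19],-12.7)"
```

```text
delta cm [ -9.77 -41.38   0.89] turn [-0.19 -0.39  0.01] F [ 1.2 -0.7 -0.4] t 29.2833
```

Request:
play_rows --pt "0 0 0 0 0 -5" --pt "0 0 0 0 0 -6" --pt "0 0 0 0 0 -6" --pt "0 0 0 0 0 -3.7" --pt "0.2 -1.6 0 0 0 0" --pt "0.4 -3 0 0 0 0" --pt "0.4 -3.2 0 0 0 0" --pt "0.4 -3.2 0 0 0 0" --pt "0.4 -3.2 0 0 0 0" --pt "0.4 -3.2 0 0 0 0" --pt "0.4 -3.2 0 0 0 0" --pt "0.4 -3.2 0 0 0 0" --pt "0.4 -3.2 0 0 0 0" --pt "0.4 -3.2 0 0 0 0" --pt "0.4 -3.2 0 0 0 0" --pt "0.4 -3.2 0 0 0 0" --pt "0.4 -3.2 0 0 0 0" --pt "0.3 -3 0 0 0 0" --pt "0 -1.5 0 0 0 0" --pt "0 0 0 0 0 0"

```text
clock: 30.95
tool_pos: [0.4824, 0.443, 0.1918]
orientation: [179.9, 0.1, 8.1]
force: [0.6, -0.9, -1.3]
opening: 0.0388
gripper_force: 30.0
```

```bash
python3 -c "
from h import *
go([0.487,0.431,.035],8)
s=snapshot('wrist');cv2.imwrite('pics/w8.png',s['frame'][:,:,::-1])
c=snapshot('scene');print(sp('scene','parts_box'),sp('scene','lid_hinge'),sp('scene','lid_handle'))"
```

```text
delta cm [ 0.3   1.24 15.68] turn [0.06 0.07 0.1 ] F [ 0.6 -0.9 -1.3] t 30.95
[([0.504, 0.373, -0.004], 0.57), ([0.493, 0.125, -0.003], 0.42)] [([0.58, 0.385, 0.06], 0.64), ([0.436, 0.06, -0.001], 0.35)] [([0.612, 0.383, 0.196], 0.59)]
```

View pics/w8.png

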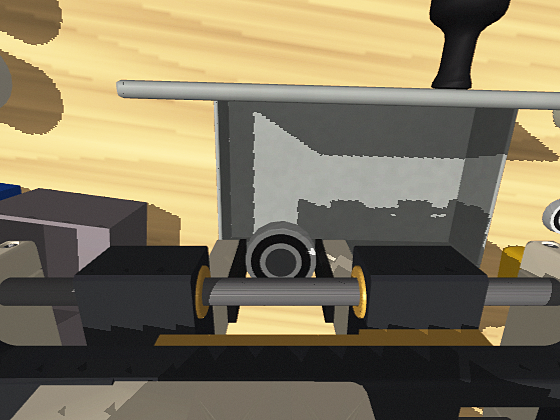

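The view shows the held bearing at (281,258), the open box beneath it and the lid's top edge along row 90. I'll shift slightly away from the lid and descend.

Request:
play_rows --pt "-0.6 0.9 0 0 0 0" --pt "-0.6 0.9 1 0 0 0" --pt "0 0 2 0 0 0" --pt "0 0 2.5 0 0 0" --pt "0 0 2.5 0 0 0" --pt "0 0 2.5 0 0 0" --pt "0 0 2 0 0 0" --pt "0 0 1.5 0 0 0" --pt "0 0 1 0 0 0" --pt "0 0 0.6 0 0 0" --pt "0 0 0 0 0 0" --pt "0 0 0 0 0 0"

```text
clock: 32.2
tool_pos: [0.4742, 0.4209, 0.0383]
orientation: [-180.0, -0.0, 8.0]
force: [-0.0, 0.1, 0.2]
opening: 0.0391
gripper_force: 30.0
```

Request:
play_rows --pt "0 0 0 0 0 0" --pt "0 0 0 0 0 0" --pt "0 0 0 0 0 0" --pt "0 0 0 0 0 0" --pt "0 0 0 0 0 0" --pt "0 0 0 0 0 0" --pt "0 0 -1.5 0 0 0" --pt "0 0 -2.5 0 0 0" --pt "0 0 -3 0 0 0" --pt "0 0 -3 0 0 0" --pt "0 0 -3 0 0 0" --pt "0 0 -2.5 0 0 0" --pt "0 0 0 0 0 0" --grip 6.2

```text
clock: 33.28
tool_pos: [0.4758, 0.423, 0.199]
orientation: [-179.7, -0.4, 8.0]
force: [0.6, 1.1, 1.3]
opening: 0.062
gripper_force: 0.0
```

```bash
python3 -c "
from h import *
snapshot('wrist');snapshot('top');print(sp('wrist','bearing0',8),sp('top','bearing0',8))
go([0.4925,0.1165,.19],8)"
```

```text
[([0.472, 0.42, 0.006], 0.88), ([0.489, 0.122, 0.002], 0.79)] [([0.38, 0.0, -0.001], 0.72), ([0.475, 0.42, 0.006], 0.71), ([0.435, 0.068, 0.002], 0.65), ([0.494, 0.12, 0.003], 0.62)]
delta cm [-2.31 30.37  0.19] turn [ 0.04  0.07 -0.04] F [-0.5 -0.3 -0.7] t 33.4833
```

Request:
play_rows --pt "-0.2 2 0 0 0 0" --pt "-0.2 3 0 0 0 0" --pt "-0.2 3 0 0 0 0" --pt "-0.2 3 0 0 0 0" --pt "-0.2 3 0 0 0 0" --pt "-0.3 3 0 0 0 0" --pt "-0.2 3 0 0 0 0" --pt "-0.2 3 0 0 0 0" --pt "-0.2 3 0 0 0 0" --pt "-0.2 2.5 0 0 0 0" --pt "-0.2 1.7 0 0 0 0" --pt "0 0 0 0 0 0" --pt "0 0 0 0 0 0"

```text
clock: 34.57
tool_pos: [0.4925, 0.1175, 0.1915]
orientation: [180.0, 0.1, 7.9]
force: [0.3, 0.2, -0.7]
opening: 0.0622
gripper_force: 0.0
```

```bash
python3 -c "
from h import *
snapshot('wrist');print(sp('wrist','bearing0',8))
go([0.492,0.119,.023],8)"
```

```text
[([0.432, 0.065, 0.004], 0.66), ([0.492, 0.12, -0.0], 0.62)]
delta cm [-0.05 -0.04 16.89] turn [ 0.03  0.06 -0.04] F [ 0.3  0.3 -0.1] t 34.6667
```

Request:
play_rows --pt "0 -0.1 2 0 0 0" --pt "0 0 2.5 0 0 0" --pt "0 0 2.5 0 0 0" --pt "0 0 2.5 0 0 0" --pt "0 0 2.5 0 0 0" --pt "0 0 2 0 0 0" --pt "0 0 1.5 0 0 0" --pt "0 0 0.9 0 0 0" --pt "0 0 0.4 0 0 0" --pt "0 0 0 0 0 0" --pt "0 0 0 0 0 0"

```text
clock: 35.58
tool_pos: [0.4932, 0.1202, 0.025]
orientation: [-180.0, -0.0, 8.0]
force: [0.6, 0.7, 0.3]
opening: 0.0616
gripper_force: 0.0
```

Request:
play_rows --pt "0 0 0 0 0 0" --pt "0 0 0 0 0 0" --pt "0 0 0 0 0 0" --pt "0 0 0 0 0 0" --pt "0 0 0 0 0 0" --pt "0 0 0 0 0 0" --pt "0 0 -1 0 0 0" --pt "0 0 -2 0 0 0" --pt "0 0 -3 0 0 0" --pt "0 0 -3 0 0 0" --pt "0 0 -3 0 0 0" --pt "0 0 -3 0 0 0" --pt "0 0 -2 0 0 0" --pt "0 0 0 0 0 0" --grip 3

```text
clock: 36.75
tool_pos: [0.4948, 0.1205, 0.1999]
orientation: [-179.8, -0.4, 8.0]
force: [0.8, -0.1, -0.9]
opening: 0.0382
gripper_force: 30.0
```

```bash
python3 -c "
from h import *
go([0.482,0.365,.037],8)"
```

```text
delta cm [  2.01 -24.34  16.37] turn [-0.15 -0.43  0.  ] F [ 0.8 -0.1 -0.9] t 36.75
```

Request:
play_rows --pt "0.2 -2 0 0 0 0" --pt "0.2 -3 0 0 0 0" --pt "0.3 -3 0 0 0 0" --pt "0.3 -3 0 0 0 0" --pt "0.3 -3 0 0 0 0" --pt "0.3 -3 0 0 0 0" --pt "0.2 -3 0 0 0 0" --pt "0.2 -2.5 0 0 0 0" --pt "0 -1.5 0 0 0 0" --pt "0 0 1.5 0 0 0" --pt "0 0 2.5 0 0 0" --pt "0 0 2.5 0 0 0" --pt "0 0 2.5 0 0 0" --pt "0 0 2.5 0 0 0" --pt "0 0 2 0 0 0" --pt "0 0 1.2 0 0 0" --pt "0 0 0.6 0 0 0" --pt "0 0 0 0 0 0"

```text
clock: 38.25
tool_pos: [0.4787, 0.3589, 0.0401]
orientation: [179.9, 0.1, 7.9]
force: [-0.4, -1.0, -1.1]
opening: 0.0383
gripper_force: 30.0
```

Request:
play_rows --pt "0 0 0 0 0 0" --pt "0 0 0 0 0 0" --pt "0 0 0 0 0 0" --pt "0 0 0 0 0 0" --pt "0 0 0 0 0 0" --pt "0 0 -1.5 0 0 0" --pt "0 0 -2.5 0 0 0" --pt "0 0 -3 0 0 0" --pt "0 0 -3 0 0 0" --pt "0 0 -3 0 0 0" --pt "0 0 -2.5 0 0 0" --pt "0 0 0 0 0 0" --grip 5

```text
clock: 39.25
tool_pos: [0.4814, 0.3621, 0.2031]
orientation: [-179.7, -0.4, 8.0]
force: [1.3, 0.6, -0.0]
opening: 0.0502
gripper_force: 0.0
```

```bash
python3 -c "
from h import *
snapshot('wrist');snapshot('top');print(sp('wrist','bearing0',8),sp('top','bearing0',8))
go([0.4345,0.0645,.19],8)"
```

```text
[([0.43, 0.064, 0.002], 0.79), ([0.472, 0.418, 0.004], 0.69)] [([0.383, 0.002, -0.002], 0.74), ([0.473, 0.418, 0.003], 0.69), ([0.433, 0.066, 0.002], 0.67), ([0.477, 0.359, 0.003], 0.63)]
delta cm [-8.48 28.62  0.61] turn [ 0.02  0.05 -0.04] F [-0.9  0.1 -1. ] t 39.45
```

Request:
play_rows --pt "-0.6 2 0 0 0 0" --pt "-0.8 2.8 0 0 0 0" --pt "-0.9 3 0 0 0 0" --pt "-0.9 3 0 0 0 0" --pt "-0.9 3 0 0 0 0" --pt "-0.9 3 0 0 0 0" --pt "-0.9 3 0 0 0 0" --pt "-0.9 3 0 0 0 0" --pt "-0.9 2.8 0 0 0 0" --pt "-0.8 2 0 0 0 0" --pt "0 1 0 0 0 0" --pt "0 0 0 0 0 0" --pt "0 0 0 0 0 0" --grip 6

```text
clock: 40.53
tool_pos: [0.4349, 0.0649, 0.1961]
orientation: [180.0, 0.0, 7.9]
force: [-0.7, 0.6, 1.4]
opening: 0.0602
gripper_force: 0.0
```

```bash
python3 -c "
from h import *
snapshot('wrist');snapshot('scene');print(sp('wrist','bearing0',8),sp('scene','bearing0'))
go([0.433,0.0645,.023],8)"
```

```text
[([0.384, -0.006, 0.003], 0.92), ([0.432, 0.065, 0.001], 0.9), ([0.48, 0.362, 0.004], 0.9)] [([0.382, -0.0, 0.005], 0.7), ([0.438, 0.066, -0.0], 0.51)]
delta cm [-0.21  0.1  17.33] turn [0.01 0.03 0.01] F [0.3 0.1 0.8] t 40.7333
```

Request:
play_rows --pt "-0.1 0 2 0 0 0" --pt "0 0 2.5 0 0 0" --pt "0 0 2.5 0 0 0" --pt "0 0 2.5 0 0 0" --pt "0 0 2.5 0 0 0" --pt "0 0 2 0 0 0" --pt "0 0 1.7 0 0 0" --pt "0 0 1.1 0 0 0" --pt "0 0 0.4 0 0 0" --pt "0 0 0 0 0 0" --pt "0 0 0 0 0 0"

```text
clock: 41.65
tool_pos: [0.4341, 0.0654, 0.0247]
orientation: [180.0, 0.0, 8.0]
force: [0.3, 0.2, -0.3]
opening: 0.0602
gripper_force: 0.0
```

Request:
play_rows --pt "0 0 0 0 0 0" --pt "0 0 0 0 0 0" --pt "0 0 0 0 0 0" --pt "0 0 0 0 0 0" --pt "0 0 0 0 0 0" --pt "0 0 0 0 0 0" --pt "0 0 -1 0 0 0" --pt "0 0 -2 0 0 0" --pt "0 0 -3 0 0 0" --pt "0 0 -3 0 0 0" --pt "0 0 -3 0 0 0" --pt "0 0 -3 0 0 0" --pt "0 0 -2 0 0 0" --pt "0 0 0 0 0 0" --grip 3

```text
clock: 42.82
tool_pos: [0.4359, 0.0658, 0.199]
orientation: [-179.9, -0.4, 8.0]
force: [0.3, 0.5, -0.4]
opening: 0.0386
gripper_force: 30.0
```

```bash
python3 -c "
from h import *
go([0.483,0.303,.04],8)"
```

```text
delta cm [  7.85 -22.79  16.01] turn [-0.14 -0.42  0.  ] F [ 0.3  0.5 -0.4] t 42.8167
```

Request:
play_rows --pt "0.6 -1.5 0 0 0 0" --pt "0.9 -2.7 0 0 0 0" --pt "1 -3 0 0 0 0" --pt "1 -3 0 0 0 0" --pt "1 -3 0 0 0 0" --pt "1 -3 0 0 0 0" --pt "1 -3 0 0 0 0" --pt "0.9 -2.4 0 0 0 0" --pt "0.4 -1.2 0 0 0 0" --pt "0 0 1.5 0 0 0" --pt "0 0 2.5 0 0 0" --pt "0 0 2.5 0 0 0" --pt "0 0 2.5 0 0 0" --pt "0 0 2.5 0 0 0" --pt "0 0 2 0 0 0" --pt "0 0 1.4 0 0 0" --pt "0 0 0.6 0 0 0" --pt "0 0 0 0 0 0"

```text
clock: 44.32
tool_pos: [0.4786, 0.3002, 0.0378]
orientation: [179.9, 0.2, 7.9]
force: [-0.7, -0.5, -0.2]
opening: 0.0385
gripper_force: 30.0
```

Request:
play_rows --pt "0 0 0 0 0 0" --pt "0 0 0 0 0 0" --pt "0 0 0 0 0 0" --pt "0 0 0 0 0 0" --pt "0 0 0 0 0 0" --pt "0 0 -1.5 0 0 0" --pt "0 0 -2.5 0 0 0" --pt "0 0 -3 0 0 0" --pt "0 0 -3 0 0 0" --pt "0 0 -3 0 0 0" --pt "0 0 -3 0 0 0" --pt "0 0 -3 0 0 0" --pt "0 0 -3 0 0 0" --pt "0 0 -3 0 0 0" --pt "0 0 -3 0 0 0" --pt "0 0 0 0 0 0" --grip 4.8

```text
clock: 45.65
tool_pos: [0.4814, 0.3027, 0.3269]
orientation: [-179.7, -0.5, 8.0]
force: [0.8, 0.5, 0.9]
opening: 0.0485
gripper_force: 0.0
```

```bash
python3 -c "
from h import *
w=snapshot('wrist');t=snapshot('top');c=snapshot('scene')
cv2.imwrite('pics/t2.png',t['frame'][:,:,::-1])
for n in ['wrist','top','scene']: print(sp(n,'bearing0',8),sp(n,'lid_hinge'),sp(n,'lid_handle'),sp(n,'spanner'))
go([0.65,0.33,.30],8)"
```

```text
[([0.471, 0.42, 0.004], 0.96), ([0.478, 0.298, 0.004], 0.9), ([0.503, 0.376, -0.0], 0.73), ([0.386, -0.003, 0.002], 0.7), ([0.482, 0.364, 0.005], 0.68)] [([0.587, 0.384, 0.061], 0.94)] [] []
[([0.481, 0.299, 0.004], 0.78), ([0.473, 0.422, 0.004], 0.76), ([0.38, 0.0, -0.002], 0.57), ([0.478, 0.359, 0.004], 0.49)] [] [([0.614, 0.392, 0.197], 0.7), ([0.472, 0.42, 0.004], 0.65)] [([0.514, -0.398, 0.001], 0.72), ([0.615, 0.391, 0.194], 0.71), ([0.443, -0.382, -0.002], 0.68)]
[([0.572, -0.164, 0.089], 0.6), ([0.385, -0.0, 0.008], 0.57), ([0.418, 0.157, -0.001], 0.41)] [([0.579, 0.385, 0.06], 0.9)] [([0.614, 0.386, 0.196], 0.58), ([0.638, -0.047, -0.002], 0.34)] [([0.514, -0.396, 0.005], 0.74)]
delta cm [17.28 -0.45  1.94] turn [ 0.01  0.01 -0.03] F [-0.6  0.7 -0.2] t 46.4
```

View pics/t2.png

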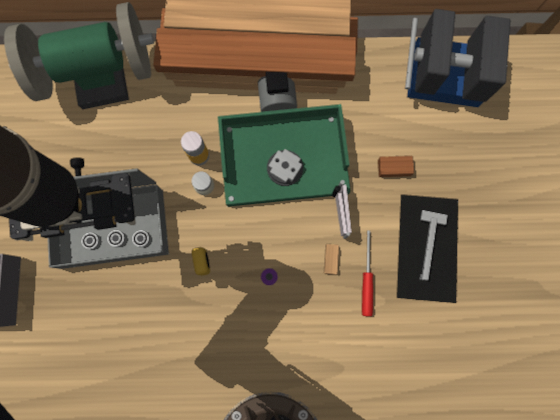

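All three grey bearings are in the box, at about (90,240), (116,238) and (140,238). The spanner is on the mat, the screen is folded, and only the purple disc is left at (269,277). The lid is next.

Request:
play_rows --pt "0.8 0 0 0 0 0" --pt "2 0.1 0 0 0 0" --pt "2.2 0.1 0 0 0 0" --pt "2.2 0.1 0 0 0 0" --pt "2.2 0.1 0 0 0 0" --pt "2.2 0.1 0 0 0 0" --pt "2.2 0.1 0 0 0 0" --pt "1.5 0.1 0 0 0 0" --pt "0.8 0.1 0 0 0 0" --pt "0 0 0 0 0 0" --pt "0 0 2 0 0 0" --pt "0 0 2.5 0 0 0" --pt "0 0 2.5 0 0 0" --pt "0 0 2.5 0 0 0" --pt "0 0 1.2 0 0 0" --pt "0 0 0 0 0 0" --pt "0 0 0 0 0 0" --grip 0

```text
clock: 47.82
tool_pos: [0.6399, 0.316, 0.2132]
orientation: [180.0, -0.0, 8.0]
force: [0.3, -0.4, 0.8]
opening: -0.0001
gripper_force: 0.0
```

```bash
python3 -c "
from h import *
go([.5924+.007*.99,.3102+.007*.139,.219],8)"
```

```text
delta cm [-4.09 -0.08 -0.58] turn [ 0.03 -0.   -0.  ] F [ 0.3 -0.4  0.8] t 47.8167
```

Request:
play_rows --pt "-1 0 -0.1 0 0 0" --pt "-1 0 -0.2 0 0 0" --pt "-1 0 -0.2 0 0 0" --pt "-1 0 0 0 0 0" --pt "-0.9 0 0.1 0 0 0" --pt "-0.9 0 0.1 0 0 0" --pt "-1 0 0.1 0 0 0" --pt "-0.9 0 0.3 0 0 0" --pt "-0.9 0 0.3 0 0 0" --pt "-0.8 0 0.35 0 0 0" --pt "-0.8 0 0.4 0 0 0" --pt "-0.8 0 0.45 0 0 0" --pt "-0.8 0 0.5 0 0 0" --pt "-0.7 0 0.55 0 0 0" --pt "-0.7 0 0.6 0 0 0" --pt "0 0 0 0 0 0"

```text
clock: 49.15
tool_pos: [0.5073, 0.2968, 0.1784]
orientation: [179.9, 0.1, 8.0]
force: [-0.5, -0.2, -0.9]
opening: 0.0004
gripper_force: 0.0
```

```bash
python3 -c "
from h import *
x=-.109;go([.5924+x*.99,.3102+x*.139,.154],8);snapshot('scene');snapshot('top');print(sp('scene','lid_handle'),sp('top','lid_handle'))"
```

```text
delta cm [-2.28 -0.14  2.45] turn [ 0.07  0.15 -0.03] F [-0.5 -0.2 -0.9] t 49.15
[([0.515, 0.372, 0.184], 0.66), ([0.415, -0.152, 0.001], 0.24)] [([0.474, 0.42, 0.006], 0.66)]
```

The lid is at about 45°, as planned.

Request:
play_rows --pt "-0.6 0 0.5 0 0 0" --pt "-0.6 0 0.6 0 0 0" --pt "-0.6 0 0.65 0 0 0" --pt "-0.5 0 0.7 0 0 0" --pt "-0.4 0 0.8 0 0 0" --pt "-0.4 0 0.8 0 0 0" --pt "-0.4 0 0.85 0 0 0" --pt "-0.3 0 0.85 0 0 0" --pt "-0.2 0 0.8 0 0 0" --pt "-0.2 0 0.8 0 0 0" --pt "-0.1 0 0.6 0 0 0" --pt "0 0 0.6 0 0 0" --pt "0 0 0.4 0 0 0" --pt "0 0 0 0 0 0"

```text
clock: 50.52
tool_pos: [0.4665, 0.2913, 0.0895]
orientation: [179.9, 0.1, 8.0]
force: [-0.3, 0.5, -0.5]
opening: 0.0005
gripper_force: 0.0
```

Request:
play_rows --pt "0 0 0.15 0 0 0" --pt "0 0 0.15 0 0 0" --pt "0 0 0.15 0 0 0" --pt "0 0 0.1 0 0 0" --pt "0 0 0 0 0 0"

```text
clock: 50.93
tool_pos: [0.4669, 0.2918, 0.0858]
orientation: [-180.0, -0.0, 8.0]
force: [-1.6, -1.9, 4.5]
opening: 0.0007
gripper_force: 2.5
```

Request:
play_rows --pt "0 0 0.1 0 0 0" --pt "0 0 0.1 0 0 0" --pt "0 0 0 0 0 0" --pt "0 0 0 0 0 0"

```text
clock: 51.27
tool_pos: [0.467, 0.2919, 0.0855]
orientation: [-180.0, -0.1, 8.0]
force: [-7.6, -3.2, 22.5]
opening: 0.0004
gripper_force: 10.9
```

Request:
play_rows --pt "0 0 -0.5 0 0 0" --pt "0 0 -1.5 0 0 0" --pt "0 0 -3 0 0 0" --pt "0 0 -3 0 0 0" --pt "0 0 -3 0 0 0" --pt "0 0 -3 0 0 0" --pt "0 0 -3 0 0 0" --pt "-1 3 0 0 0 0" --pt "-1 3 0 0 0 0" --pt "-1 3 0 0 0 0" --pt "-1 3 0 0 0 0" --pt "-1 3 0 0 0 0" --pt "-1 3 0 0 0 0" --pt "0 0 0 0 0 0"

```text
clock: 52.43
tool_pos: [0.4305, 0.1014, 0.2534]
orientation: [-180.0, 0.0, 7.8]
force: [-1.4, -0.8, -0.6]
opening: 0.0003
gripper_force: 0.0
```

```bash
python3 -c "
from h import *
t=snapshot('top');c=snapshot('scene');cv2.imwrite('pics/s9.png',c['frame'][:,:,::-1])
for n in ['top','scene']: print({k:sp(n,k) for k in ['lid_handle','bearing0','spanner','screen_post','jar','tape_measure','oil_can','offcut_a','screwdriver']})
h=np.array([[.5,.26,0]])
"
```

```text
{'lid_handle': [], 'bearing0': [([0.642, -0.313, 0.002], 0.63), ([0.379, -0.003, -0.002], 0.57), ([0.602, 0.151, 0.002], 0.22)], 'spanner': [([0.515, -0.402, 0.005], 0.59), ([0.602, 0.15, 0.003], 0.55)], 'screen_post': [([0.575, -0.165, 0.089], 0.79), ([0.582, 0.382, 0.064], 0.46), ([0.602, 0.151, 0.001], 0.23)], 'jar': [([0.604, 0.151, 0.002], 0.51)], 'tape_measure': [([0.418, 0.156, 0.002], 0.55)], 'oil_can': [], 'offcut_a': [([0.42, -0.145, 0.001], 0.92), ([0.641, -0.312, -0.0], 0.64)], 'screwdriver': [([0.383, -0.235, 0.003], 0.75)]}
{'lid_handle': [([0.455, -0.385, 0.019], 0.66), ([0.452, 0.365, 0.106], 0.59)], 'bearing0': [([0.389, -0.002, 0.005], 0.5)], 'spanner': [([0.51, -0.397, 0.003], 0.67)], 'screen_post': [([0.571, -0.164, 0.088], 0.88), ([0.641, -0.044, 0.055], 0.33)], 'jar': [([0.603, 0.156, 0.004], 0.88), ([0.456, -0.385, 0.019], 0.6)], 'tape_measure': [([0.674, 0.164, -0.002], 0.46)], 'oil_can': [([0.676, 0.165, 0.001], 0.83)], 'offcut_a': [([0.414, -0.151, 0.005], 0.85), ([0.638, -0.318, -0.002], 0.6)], 'screwdriver': [([0.385, -0.236, 0.001], 0.82), ([0.514, -0.397, 0.004], 0.29)]}
```

View pics/s9.png

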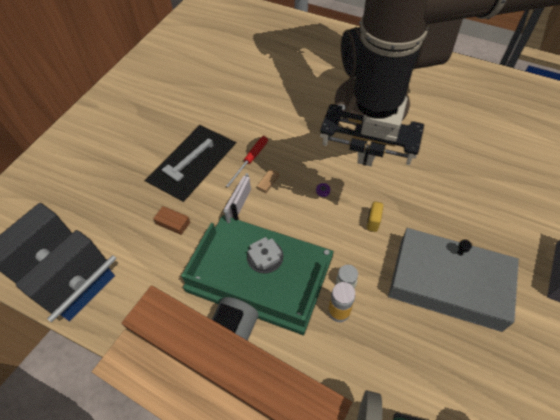

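The last view shows the lid shut flush, the spanner on its mat, the screen folded, the ring turned and everything else in place.

```bash
python3 -c "
from plant import *
print(close_job())"
```

```text
the job is handed in; nothing more can be done
None
```

I handed the job in at about 53 s of the 210 s limit: the screen is folded flat, the lock ring is turned home against its stop, and the spanner is back on its mat pins down. All three spare bearings are in the box and the lid is pressed shut; the purple disc and everything else stayed where they were.

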